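# Lengthen a tripod leg by one hole

### The job

The telescoping leg of the lab tripod lies clamped in its cradle and is one hole too short. Press its spring button down gently to free it, slide the leg outward, and let the button snap fully up in the very next hole, without going past that hole. Never load the button or its pin with more than about 15 N, and leave the other things on the bench where they are.

Things in the scene. Friction and masses are not known exactly. Their poses are not given: they have to be found in the camera images.
- cradle: Fixed grey board 180x100x12 mm with two black saddles clamping the leg's outer tube: level square aluminium tube, 36 mm wide, local x -75 to +125 mm, underside z 45, top face z 79 mm. Origin on the bench under the start hole, z up; local +x runs along the tube = outward, the way the leg lengthens. Board ends at x +105 mm; saddles (70 mm wide, up to z 68 mm) at x -50 and +80 mm.
- start_hole (a point): Centre of the 16 mm hole in the tube's 4 mm thick top wall (z 79 mm) where the pin starts. A 9 mm slot along x joins all holes. One hole lies 40 mm inward (wrong way). Outward a dark steel collar (42 mm wide, 86 mm long, top z 80 mm) carries the next hole, 44 to 68 mm outward of this one (set by hand, not tracked: feel or see it), and another 40 mm beyond it, too far.
- leg: Sliding inner leg: square steel bar 26 mm wide, 24 high, centre line z 60 mm. Axes as the cradle; origin on the cradle's at the start (within 0.7 mm), so its offset along cradle x is how far the leg is drawn out. It only slides; friction 1.5 N, 3 to 4 N while the pin rubs under the slot. Bare bar shows between tube end (cradle x 125 mm) and flange, 62 mm at the start: room to grip or to push the flange.
- leg_flange (a point): Centre of the inner face of the leg's flange: black disc 48 mm across, 8 mm thick, square to the leg, at leg x +187, z 60 mm; a rubber foot 24 mm long stands beyond it. Pushing this face outward lengthens the leg. Nothing lies under the bar here but the bench.
- snap_button: Spring button on the leg, moves only up and down; its origin is on the leg's when fully up, and its z offset below that is the press depth, 0 to 8 mm (4.2 N up, 9 N down, then a hard stop). Black cap, 8 mm stem in the slot, 14 mm pin below. Beyond 4 mm (6.6 N) the pin clears the hole (about 1.2 mm play each way) and the leg can be slid, e.g. dragging the pressed cap along by fingertip friction.
- button_top (a point): Centre of the cap's top (cap 22 mm across, 5 mm thick): z 94 mm fully up, 86 fully down, 90 while the pin is caught under the slot. Once 3 mm off its hole the pin stays caught when let go; slid on, it snaps up by itself at the next hole and locks, a hard stop that is felt. Held down, it passes over holes.
- tape_roll: Bystander, not to be moved: roll of tape lying flat, 82 x 84 x 19 mm; origin under its centre.
- forceps: Bystander, not to be moved: forceps lying flat, 14 x 126 x 8 mm; origin under its centre.
- microtube: Bystander, not to be moved: microtube lying, 16 x 40 x 13 mm; origin under its centre.
- marker: Bystander, not to be moved: marker pen lying, 15 x 140 x 12 mm; origin under its centre.
- timer: Bystander, not to be moved: bench timer, 40 x 78 x 59 mm; origin under its centre.
- slide_box: Bystander, not to be moved: small carton, 54 x 100 x 21 mm; origin under its centre.
- dropper_bottle: Bystander, not to be moved: dropper bottle, 43 x 42 x 113 mm; origin under its centre.

How it is judged:
By the outcome, as a careful person would: the job done as asked, in the order asked, and still so for the second after the job is handed in, with the robot touching nothing.
It also fails if it takes over 51 s, if anything falls off the work surface, if the arm or the gripper's body presses on something with over 40 N, if the wrist force passes 120 N, or if a joint passes its speed limit or range.

### The arm

A 7-joint arm with a two-finger parallel gripper is mounted at the origin on a cart in front of the work surface, level with it; the furniture and walls round the work are solid. World frame = base frame: x ahead of the robot, y to its left, z up, the work surface at z = 0. Lengths are in m, angles in degrees, forces in N, time in s.
With the tool pointing down it reaches from about 0.4 to 0.875 m from the base axis. Payload 6.5 kg.
Tool frame: the origin (TCP) lies on the centre line of the jaws, within the pads' length; the fingertips stand 11 mm ahead of it and the grasp point (between the pads) lies 8 mm behind it; z points along the fingers, y is the line along which they close (so a half turn about z gives the same grasp; the last joint's range is limited). The gripper opens to 85 mm and grips with 20 to 120 N. Pads are 22 mm wide; open, the fingers measure 114 mm over their backs; the gripper's body (76 mm by 85 mm) begins 54 mm behind the grasp point. The pads swing forward as they close: fully open they stand 13 mm farther back than shut.
Start: joints at [-67.506, 30.733, -0.252, 88.115, 0.149, 61.152, -4.079], TCP at [0.288, 0.583, 0.242] pointing down, gripper open.
Joint ranges: [-154.64, 154.64], [-21.42, 123.67], [-72.66, 72.17], [13.99, 137.28], [-74.86, 254.86], [10.95, 109.41], [-158.01, 158.01]. Speed limits (degrees/s): [136.94, 136.94, 180, 180, 180, 180, 180].

### API

Orientations are given as [roll, pitch, yaw] about the fixed x, y, z axes, in that order (R = Rz(yaw) Ry(pitch) Rx(roll)).
In Python, from rig import sensors, viewer, order gives the robot as it stands.
- The arm moves only by the shell command python3 -m crank 'ROWS' [FORCE]. ROWS is JSON, a list that holds one entry, the list of rows, each a list of 7 numbers: the shift along the tool's x, y, z in mm, then the turn, a rotation vector about the tool's x, y, z in rad, then the finger opening in mm, from 0 to 85.4. A call has 1 to 10 rows; each row shifts and turns the commanded pose from where the row before left it, along the tool's axes as they then stand; what a row does not reach is not made up. A row lasts 1/10 s, in which the tool goes at most 50 mm and 8.59 degrees, less where a joint would pass 70% of its speed; a pose out of reach is approached as far as the arm can. A call with a gripper value outside its range is refused whole. The fingers move at their own pace and stop on an object; FORCE is the grip in N (left out, the last holds). Time passes only in rows, so rows that do not move let the fingers close. It gives the time, the measured TCP pose, the force, the opening and the grip force at its end, in the units of the state.
- sensors.get_state(): the state, without advancing time (a new reading comes with each control period).
- viewer.camera(name): name is "scene" or "top" or "wrist"; returns (picture, depth): 480x640x3 uint8, red, green, blue; 480x640 float32, m along the optical axis (not along the pixel's ray), 0 where there is no reading.
- viewer.camera_model(name): a dict with "camera_matrix" (3x3 intrinsics, pixels), "extrinsics" (4x4, takes a point from camera to world coordinates); the wrist camera has in their place "hand_eye" (4x4, takes a point from camera to tool coordinates, whose origin is the TCP and whose axes are the flange's). Camera axes: x right, y up, looking along -z (the intrinsics and any distortion apply to the point x, -y, -z); pixel columns grow to the right and rows downward; lengths in m; the calibration is good to about 2 mm. The wrist camera is an equidistant fisheye: a pixel r from the principal point sees the ray r / f radians off the axis. A picture is of the moment at which its call begins: read the wrist's pose just before it. camera_model takes no time and is no camera call.
- order.hand_in(): hands the job in; it is judged then, once.
The state is a dict: "time_s": time; "joints": joint angles; "qd": joint speeds; "effort": joint torques, N m; "tool_pos": TCP position; "tcp_rot": TCP orientation; "ft_force": force on the tool from outside, world axes, zero at the start; "torque": the same for the moment, N m; "opening": finger opening in m; "gripper_force": force on a finger pad.
Only numpy, scipy, OpenCV 4.12 (cv2) and the standard library are available. Lean on these libraries where they do the work, as an engineer would, in place of code of your own. Each camera call takes 0.05 s, during which the arm holds its last target. There are 200 camera calls.

## Working session

There is one attempt and no reset: what is moved stays moved. The work goes in short steps, Python scripts to look and compute and a shell command to move; the robot and the scene stay as the last step left them, time stands still between calls to the robot, and variables do not carry over. Pictures are saved under pics/ and viewed, at most 10 in all, crops included, and the job is handed in when it is done.

```bash
mkdir -p pics
python3 - <<'E'
from rig import sensors, viewer
import cv2,numpy as np
s=sensors.get_state();print(s)
for n in("scene","top"):
    p,d=viewer.camera(n);cv2.imwrite(f"pics/{n}1.png",p[...,::-1]);np.save(f"pics/{n}1.npy",d)
    m=viewer.camera_model(n);print(n,m)
print(viewer.camera_model("wrist"))
E
```

```text
{'time_s': 0.0, 'joints': array([-67.5053636 ,  30.78109039,  -0.25378083,  88.16964933,
         0.1467026 ,  61.15240665,  -4.07822062]), 'qd': array([ 0.04650508,  0.06934383,  0.01543223, -0.02788615,  0.08049485,
        0.0246169 , -0.04635852]), 'effort': array([-2.60110824e-05, -5.83413148e+01,  1.04864985e+00, -2.59107327e+01,
        1.23463548e-02,  9.47878958e-03,  1.99239742e-05]), 'tool_pos': array([0.28760901, 0.58222341, 0.24137965]), 'tcp_rot': array([-1.79897336e+02,  5.81209243e-03,  1.53716192e+02]), 'ft_force': array([-0.13781439,  0.03013953,  0.50073093]), 'torque': array([-0.03873786,  0.02237958,  0.0025456 ]), 'gripper_force': 0.0, 'opening': 0.08526474637195516}
scene {'camera_matrix': array([[606.74353926,   0.        , 307.51158973],
       [  0.        , 606.74353926, 240.27983785],
       [  0.        ,   0.        ,   1.        ]]), 'extrinsics': array([[ 0.79642486,  0.3745147 , -0.47481174, -0.03519725],
       [-0.60467808,  0.50418463, -0.61657301, -0.73929055],
       [ 0.00847712,  0.77816232,  0.628006  ,  0.88674207],
       [ 0.        ,  0.  
[... 300 characters left out ...]
99984437,  0.01511343,  0.00910042,  0.03879289],
       [ 0.00994003,  0.05644169,  0.99835641,  1.09561308],
       [ 0.        ,  0.        ,  0.        ,  1.        ]])}
{'camera_matrix': array([[371.64829954,   0.        , 318.30425635],
       [  0.        , 371.64829954, 243.232248  ],
       [  0.        ,   0.        ,   1.        ]]), 'hand_eye': array([[-8.22359206e-04,  9.61919897e-01,  2.73330267e-01,
         6.91746819e-02],
       [ 9.99999383e-01,  5.86984367e-04,  9.42913346e-04,
        -1.81051096e-04],
       [ 7.46566516e-04,  2.73330874e-01, -9.61919787e-01,
        -1.31452753e-01],
       [ 0.00000000e+00,  0.00000000e+00,  0.00000000e+00,
         1.00000000e+00]])}
```

View pics/top1.png

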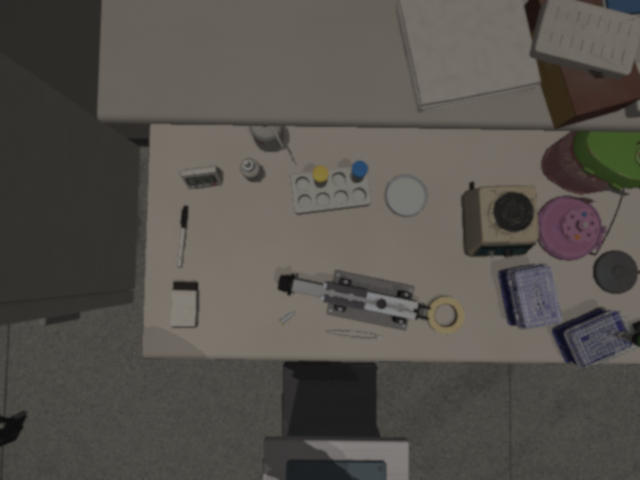

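View pics/scene1.png

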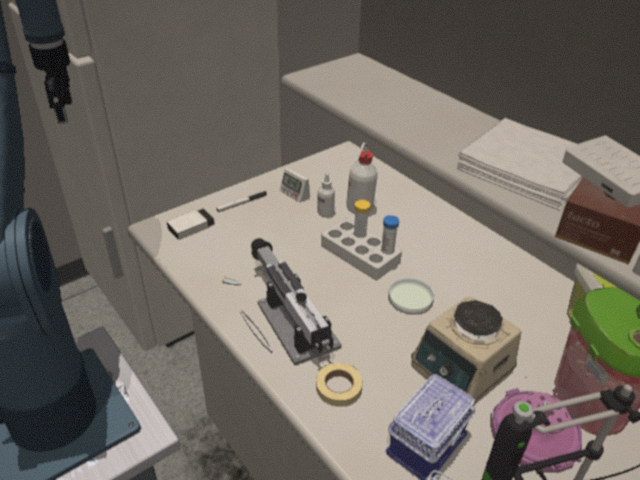

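The top view shows the tripod leg lying from the flange at about px (286,284) to the inward end at (425,312), with the button cap at (381,304) and the dark collar at (345,297). Outward is image left, which is world +y.

```bash
cat > h.py <<'E'
import numpy as np,cv2
from rig import sensors,viewer
from scipy.spatial.transform import Rotation as R
def world(n,d,m,E):
    K=m["camera_matrix"];v,u=np.mgrid[0:480,0:640]
    if n=="wrist":
        x=(u-K[0,2])/K[0,0];y=(v-K[1,2])/K[1,1];r=np.hypot(x,y)+1e-9
        t=np.tan(np.minimum(r,1.5));P=np.stack([x/r*t*d,-y/r*t*d,-d],-1)
    else: P=np.stack([(u-K[0,2])/K[0,0]*d,-(v-K[1,2])/K[1,1]*d,-d],-1)
    return P@E[:3,:3].T+E[:3,3]
def tool():
    s=sensors.get_state();T=np.eye(4);T[:3,:3]=R.from_euler("xyz",s["tcp_rot"],degrees=True).as_matrix();T[:3,3]=s["tool_pos"];return T
def wrist(name):
    m=viewer.camera_model("wrist");T=tool();p,d=viewer.camera("wrist")
    cv2.imwrite(f"pics/{name}.png",p[...,::-1]);return p,world("wrist",d,m,T@m["hand_eye"])
E
python3 - <<'E'
from h import *
d=np.load("pics/top1.npy");m=viewer.camera_model("top");W=world("top",d,m,m["extrinsics"])
for (u,v) in[(381,304),(286,284),(345,297),(410,308),(310,289),(250,330),(180,300),(200,178),(250,165),(340,190)]:print(u,v,W[v,u].round(4))
v,u=np.mgrid[0:480,0:640]
M=(W[...,2]>.070)&(W[...,2]<.086)&(u>322)&(u<425)&(v>280)&(v<325)
Q=W[M];c=Q.mean(0);w,V=np.linalg.eigh(np.cov(Q[:,:2].T));a=V[:,1]*np.sign(V[1,1]);print(M.sum(),c,a,np.degrees(np.arctan2(a[1],a[0])),((Q[:,:2]-c[:2])@a).min(),((Q[:,:2]-c[:2])@a).max(),np.ptp((Q[:,:2]-c[:2])@V[:,0]))
M=(W[...,2]>.0865)&(W[...,2]<.105)&(u>322)&(u<425)&(v>280)&(v<325)
Q2=W[M];print("cap",M.sum(),Q2.mean(0),(Q2[:,:2].mean(0)-c[:2])@a, (Q2[:,:2].mean(0)-c[:2])@V[:,0])
E
```

```text
381 304 [ 0.4541 -0.0855  0.0978]
286 284 [0.4913 0.1095 0.079 ]
345 297 [ 0.4658 -0.0135  0.0705]
410 308 [ 0.4432 -0.1535  0.0496]
310 289 [0.4815 0.0598 0.0741]
250 330 [0.3862 0.1929 0.0005]
180 300 [0.4517 0.3432 0.0236]
200 178 [0.5206 0.0388 1.0956]
250 165 [0.7357 0.1874 0.0951]
340 190 [ 0.6979 -0.0018  0.0278]
1742 [ 0.45977519 -0.06284625  0.0788091 ] [0.1891908  0.98194034] 79.09443598698674 -0.12000406957524361 0.09976375239560994 0.060197289207042454
cap 87 [ 0.45506271 -0.08565435  0.09503178] -0.023287746932033 0.00031229282513435015
```

```bash
python3 -m crank '[[[-41,-12,3,0,0,0.065,0],[-41,-12,3,0,0,0.065,0],[-40,-12,3,0,0,0.065,0],[-39,-12,3,0,0,0.065,0],[-38,-12,3,0,0,0.065,0],[-38,-12,3,0,0,0.065,0],[-37,-12,3,0,0,0.065,0],[-36,-11,3,0,0,0.065,0],[-35,-11,3,0,0,0.065,0],[-34,-11,3,0,0,0.065,0]]]' 20; python3 -m crank '[[[-34,-10,4,0,0,0.065,0],[-33,-10,4,0,0,0.065,0],[-32,-8,4,0,0,0.065,0],[-32,-8,4,0,0,0.065,0],[-32,-8,4,0,0,0.065,0],[-31,-8,4,0,0,0.065,0],[-31,-7,4,0,0,0.065,0],[-31,-5,4,0,0,0.065,0],[-30,-4,4,0,0,0.065,0],[-30,-2,4,0,0,0.065,0]]]'
```

```text
time_s: 1.1
tool_pos: [0.4853, 0.2453, 0.212]
tcp_rot: [-180.0, 0.0, 116.3]
ft_force: [0.4, -0.1, 0.2]
opening: -0.0001
gripper_force: 0.0
time_s: 2.1
tool_pos: [0.4717, -0.0755, 0.172]
tcp_rot: [-180.0, 0.0, 79.1]
ft_force: [-0.4, 0.6, -0.2]
opening: 0.0001
gripper_force: 0.0
```

Run:
```python
from h import *
p,W=wrist("w1");np.save("pics/w1.npy",W);print(tool())
```

```text
[[ 1.98445531e-01  9.80110801e-01 -1.47963413e-03  4.69986314e-01]
 [ 9.80106839e-01 -1.98449137e-01 -2.91974497e-03 -8.09491213e-02]
 [-3.15530569e-03 -8.70789184e-04 -9.99994643e-01  1.71696036e-01]
 [ 0.00000000e+00  0.00000000e+00  0.00000000e+00  1.00000000e+00]]
```

View pics/w1.png

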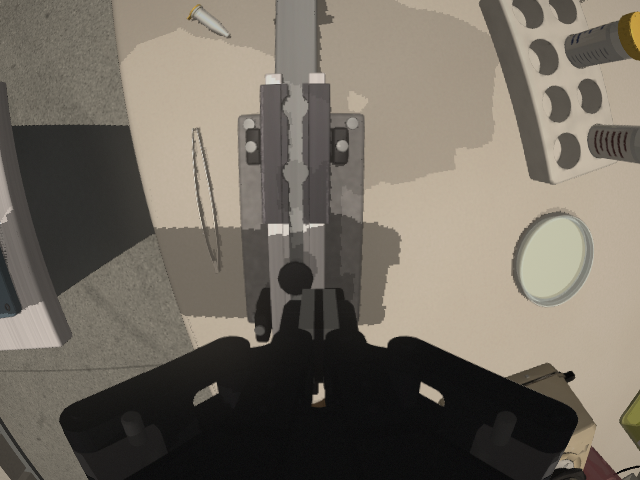

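The wrist view shows the cap at (295,278), with the slot running up through the collar. The collar's holes widen at about (295,102) and (295,170), and the fingers are just short of the cap.

Run:
```python
from h import *
W=np.load("pics/w1.npy");p=cv2.imread("pics/w1.png")
g=p.mean(2)
v,u=np.mgrid[0:480,0:640]
M=(W[...,2]>.088)&(W[...,2]<.1)&(u>265)&(u<325)&(v>240)&(v<300)
c=W[M].mean(0);print("cap",M.sum(),c,np.ptp(W[M],axis=0))
M=(abs(W[...,2]-.0795)<.004)&(u>250)&(u<340)&(v>60)&(v<275)
Q=W[M][:,:2];q=Q.mean(0);w,V=np.linalg.eigh(np.cov((Q-q).T));a=V[:,1]*np.sign(V[1,1]);n=np.array([a[1],-a[0]])
print("axis",np.degrees(np.arctan2(a[1],a[0])),"cap off",(c[:2]-q)@n,W[M][:,2].mean())
# pixel column profile of below-surface width vs cradle x
S=(W[...,2]<.0745)&(u>278)&(u<312)
for r in range(85,265,4):
    top=W[r,[270,318]];x=(top[:,:2].mean(0)-c[:2])@a*1e3
    print(r,round(x,1),S[r].sum(),top[:,2].round(3),(W[r,280:312:4,2]*1e3).round(0))
Z=cv2.resize(p[60:300,230:370],None,fx=4,fy=2.5);cv2.imwrite("pics/w1c.png",Z[:600])
```

```text
cap 909 [ 0.45532569 -0.08500361  0.09373911] [0.02119494 0.02194311 0.00515999]
axis 78.97979451857844 cap off -0.00018087879730146122 0.07957581288926324
85 115.2 14 [0.079 0.081] [81. 79. 72. 72. 71. 72. 80. 81.]
89 112.6 15 [0.08 0.08] [81. 79. 71. 71. 72. 72. 79. 80.]
93 110.1 14 [0.08  0.081] [81. 79. 72. 73. 71. 72. 81. 80.]
97 107.8 19 [0.08 0.08] [80. 80. 72. 72. 71. 72. 72. 78.]
101 105.4 24 [0.079 0.08 ] [80. 72. 71. 72. 71. 72. 72. 79.]
105 102.9 26 [0.079 0.079] [80. 73. 72. 71. 71. 72. 71. 79.]
109 100.4 26 [0.08 0.08] [79. 72. 71. 70. 72. 71. 71. 80.]
113 98.0 21 [0.08 0.08] [79. 76. 72. 71. 71. 72. 71. 79.]
117 95.6 15 [0.081 0.08 ] [80. 81. 71. 73. 72. 72. 79. 79.]
121 93.2 15 [0.08  0.079] [79. 80. 72. 70. 72. 72. 80. 80.]
125 90.7 15 [0.081 0.079] [79. 80. 73. 72. 72. 72. 79. 79.]
129 88.4 15 [0.08  0.079] [79. 80. 72. 72. 73. 72. 79. 81.]
133 85.9 15 [0.081 0.08 ] [79. 80. 72. 72. 72. 73. 79. 79.]
137 83.5 15 [0.08 0.08] [80. 80. 74. 72. 72. 73. 79. 78.]
141 81.1 14 [0.079 0.079] [79. 81. 77. 73. 72. 72. 80. 80.]
145 78.7 15 [0.079 0.079] [81. 81. 73. 71. 72. 72. 
[... 1035 characters left out ...]
.08 0.08] [79. 80. 79. 71. 74. 72. 79. 80.]
221 32.1 14 [0.081 0.08 ] [80. 80. 81. 73. 73. 72. 79. 80.]
225 29.5 14 [0.079 0.08 ] [79. 80. 79. 71. 71. 71. 78. 78.]
229 26.8 14 [0.079 0.079] [78. 79. 78. 72. 72. 72. 79. 80.]
233 24.0 13 [0.078 0.078] [79. 78. 79. 71. 72. 71. 78. 80.]
237 21.4 13 [0.079 0.078] [80. 77. 79. 72. 71. 72. 80. 79.]
241 19.2 13 [0.08  0.079] [80. 78. 80. 72. 72. 73. 79. 79.]
245 16.4 13 [0.08  0.078] [78. 79. 78. 72. 72. 72. 78. 80.]
249 13.9 13 [0.079 0.08 ] [78. 79. 80. 72. 71. 72. 79. 79.]
253 11.2 13 [0.08  0.079] [79. 80. 80. 72. 73. 71. 80. 79.]
257 8.6 13 [0.081 0.078] [80. 79. 79. 72. 71. 72. 79. 79.]
261 5.5 0 [0.078 0.079] [78. 78. 77. 90. 92. 79. 79. 79.]
```

```bash
python3 -m crank '[[[-7,-13.6,15,0,0,0,0],[0,0,20,0,0,0,0],[0,0,20,0,0,0,0],[0,0,0,0,0,0,0],[0,0,0,0,0,0,0],[0,0,0,0,0,0,0]]]'
python3 - <<'E'
from h import *
T=tool();print(T);p,W=wrist("w2")
E
```

```text
time_s: 2.75
tool_pos: [0.4582, -0.0787, 0.1181]
tcp_rot: [179.9, -0.0, 79.2]
ft_force: [0.1, -0.7, 0.0]
opening: -0.0001
gripper_force: 0.0
[[ 1.86702213e-01  9.82415666e-01  1.32019236e-03  4.58243710e-01]
 [ 9.82416540e-01 -1.86702262e-01 -8.69886550e-05 -7.87373701e-02]
 [ 1.61023883e-04  1.31321979e-03 -9.99999125e-01  1.18119266e-01]
 [ 0.00000000e+00  0.00000000e+00  0.00000000e+00  1.00000000e+00]]
```

View pics/w2.png

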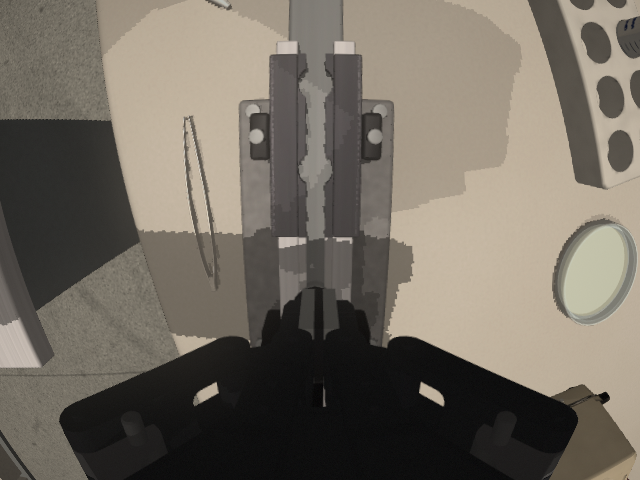

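The fingers line up with the cap laterally at column 316. The cap's near edge is showing, so they still need about 6 mm inward.

```bash
python3 -m crank '[[[-6.5,-1.5,0,0,0,0,0],[0,0,0,0,0,0,0],[0,0,4,0,0,0,0],[0,0,4,0,0,0,0],[0,0,2,0,0,0,0],[0,0,1,0,0,0,0],[0,0,0,0,0,0,0],[0,0,0,0,0,0,0],[0,0,0,0,0,0,0]]]'; python3 -c "
from h import *
print(tool()[:3,3],sensors.get_state()['ft_force'])"
```

```text
time_s: 3.7
tool_pos: [0.455, -0.0848, 0.1064]
tcp_rot: [180.0, 0.0, 79.2]
ft_force: [-0.5, -0.3, -0.6]
opening: -0.0002
gripper_force: 0.0
[ 0.45498337 -0.08484987  0.10637954] [-0.45256919 -0.27244498 -0.57932803]
```

```bash
for z in 2 2 2; do python3 -m crank "[[[0,0,2,0,0,0,0],[0,0,0,0,0,0,0],[0,0,0,0,0,0,0]]]" | grep -E 'pos|ft'; done
```

```text
tool_pos: [0.4552, -0.0848, 0.1045]
ft_force: [0.3, 0.5, 4.4]
tool_pos: [0.4552, -0.0848, 0.1024]
ft_force: [0.5, 0.4, 6.1]
tool_pos: [0.4552, -0.0848, 0.1005]
ft_force: [0.8, 0.5, 6.3]
```

```bash
python3 -m crank '[[[0,0,1,0,0,0,0],[0,0,0.7,0,0,0,0],[0,0,0,0,0,0,0],[0,0,0,0,0,0,0]]]' | grep -E 'pos|ft'; python3 -m crank '[[[1,0,0,0,0,0,0],[1,0,0,0,0,0,0],[1,0,0,0,0,0,0],[0,0,0,0,0,0,0],[0,0,0,0,0,0,0]]]' | grep -E 'pos|ft'
```

```text
tool_pos: [0.4552, -0.0848, 0.0989]
ft_force: [-1.3, 1.0, 7.8]
tool_pos: [0.4558, -0.0823, 0.0989]
ft_force: [-1.7, -1.3, 7.4]
```

```bash
python3 -m crank '[[[2,0,0,0,0,0,0],[2,0,0,0,0,0,0],[2,0,0,0,0,0,0],[2,0,0,0,0,0,0],[2,0,0,0,0,0,0],[2,0,0,0,0,0,0],[2,0,0,0,0,0,0],[0,0,0,0,0,0,0],[0,0,0,0,0,0,0]]]' | grep -E 'pos|ft';python3 -m crank '[[[0,0,-5,0,0,0,0],[0,0,-15,0,0,0,0],[0,0,-30,0,0,0,0],[-30,0,-10,0,0,0,0],[0,0,0,0,0,0,0],[0,0,0,0,0,0,0],[0,0,0,0,0,0,0]]]' | grep -E 'pos|ft'
python3 - <<'E'
from h import *
p,W=wrist("w3");np.save("pics/w3.npy",W)
v,u=np.mgrid[0:480,0:640]
M=(W[...,2]>.084)&(W[...,2]<.1)&(u>265)&(u<350)&(v>150)&(v<290)
c=np.median(W[M],0);print("cap",M.sum(),c,((c-[.4553,-.085,0])[:2])@[.191,.9816])
E
```

```text
tool_pos: [0.4584, -0.0683, 0.0989]
ft_force: [-0.7, 0.4, 7.9]
tool_pos: [0.452, -0.0969, 0.158]
ft_force: [-0.2, 0.1, -0.3]
cap 1195 [ 0.45843044 -0.06901629  0.08986103] 0.016287527244351986
```

View pics/w3.png

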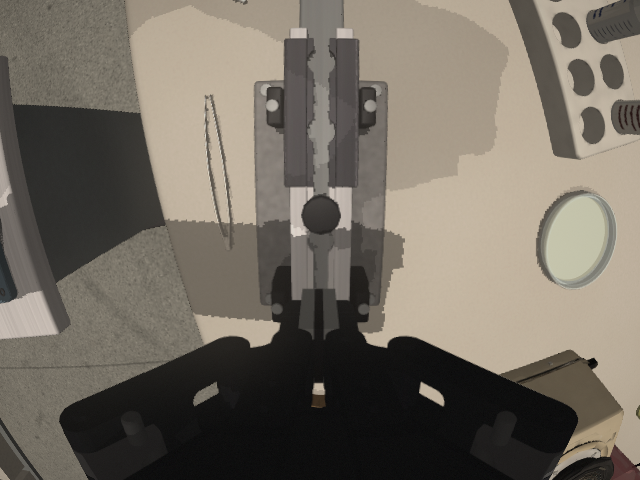

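The cap is at (321,215) at z 90 mm, drawn out 16.3 mm and caught under the slot. The next hole is about 62 mm from the start, so 45.5 mm remain. Next I'll straddle the bar and push the flange.

```bash
python3 -m crank '[[[40,0,0,0,0,0,34],[40,0,0,0,0,0,34],[40,0,0,0,0,0,34],[40,0,0,0,0,0,34],[32,1,0,0,0,0,34],[0,0,20,0,0,0,34],[0,0,10,0,0,0,34],[0,0,0,0,0,0,34],[0,0,0,0,0,0,34],[0,0,0,0,0,0,34]]]'
python3 - <<'E'
from h import *
p,W=wrist("w4");np.save("pics/w4.npy",W)
T=tool();print((T[:2,3]-[.4553,-.085])@[.191,.9816],(T[:2,3]-[.4553,-.085])@[.9816,-.191])
E
```

```text
time_s: 8.15
tool_pos: [0.4896, 0.0901, 0.1291]
tcp_rot: [180.0, -0.0, 79.2]
ft_force: [0.0, 0.2, -0.6]
opening: 0.034
gripper_force: 0.0
0.1786057609857932 0.00028269202572256484
```

View pics/w4.png

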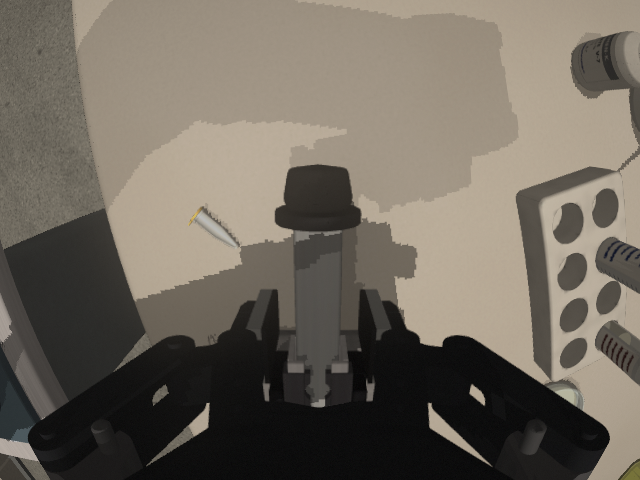

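The fingers straddle the bar (columns 295–343) evenly, with the flange at rows 205–230 ahead and clear space below. Descending now.

```bash
python3 -m crank '[[[0,0,20,0,0,0,34],[0,0,20,0,0,0,34],[0,0,20,0,0,0,34],[0,0,7,0,0,0,34],[0,0,0,0,0,0,34],[0,0,0,0,0,0,34]]]' | grep -E 'pos|ft'; python3 -m crank '[[[3,0,0,0,0,0,34],[3,0,0,0,0,0,34],[2,0,0,0,0,0,34],[2,0,0,0,0,0,34],[0,0,0,0,0,0,34],[0,0,0,0,0,0,34]]]' | grep -E 'pos|ft'
```

```text
tool_pos: [0.4899, 0.0907, 0.0624]
ft_force: [0.7, 0.8, -0.8]
tool_pos: [0.4912, 0.1007, 0.0616]
ft_force: [-0.4, 0.3, 0.6]
```

```bash
python3 -m crank '[[[2,0,0,0,0,0,34],[2,0,0,0,0,0,34],[2,0,0,0,0,0,34],[2,0,0,0,0,0,34],[0,0,0,0,0,0,34],[0,0,0,0,0,0,34]]]' | grep -E 'pos|ft'; python3 -m crank '[[[2,0,0,0,0,0,34],[2,0,0,0,0,0,34],[2,0,0,0,0,0,34],[2,0,0,0,0,0,34],[2,0,0,0,0,0,34],[2,0,0,0,0,0,34],[0,0,0,0,0,0,34]]]' | grep -E 'pos|ft'
```

```text
tool_pos: [0.4924, 0.1074, 0.0616]
ft_force: [-1.5, -4.8, 3.1]
tool_pos: [0.4949, 0.1196, 0.0616]
ft_force: [-0.0, -3.2, 1.5]
```

```bash
cat > cap.py <<'E'
from h import *
m=viewer.camera_model("top");p,d=viewer.camera("top");W=world("top",d,m,m["extrinsics"])
L=(W[...,:2]-[.4553,-.085]);x=L@[.191,.9816];y=L@[.9816,-.191]
M=(abs(y)<.014)&(x>-.02)&(x<.11)&(W[...,2]>.0865)&(W[...,2]<.105)
T=tool();print("cap x",M.sum(),np.median(x[M]),x[M].min(),x[M].max(),"z",np.median(W[M][:,2]),"tcp",(T[:2,3]-[.4553,-.085])@[.191,.9816],sensors.get_state()["ft_force"])
E
python3 cap.py; python3 -m crank '[[[2,0,0,0,0,0,34],[2,0,0,0,0,0,34],[2,0,0,0,0,0,34],[2,0,0,0,0,0,34],[2,0,0,0,0,0,34],[2,0,0,0,0,0,34],[0,0,0,0,0,0,34],[0,0,0,0,0,0,34]]]' | grep -E 'pos|ft';python3 cap.py
```

```text
cap x 87 0.03158063371300543 0.02127187713115469 0.04116050336296522 z 0.09108115710486087 tcp 0.20849696797873646 [-1.02346021 -4.03347659  1.13323321]
tool_pos: [0.4972, 0.1318, 0.0616]
ft_force: [-1.1, -4.4, 1.1]
cap x 85 0.043787280681854 0.03339175120934545 0.053775821650908315 z 0.09155447116203308 tcp 0.2208114552536793 [-1.01245011 -4.58790845  1.340035  ]
```

```bash
python3 -m crank '[[[2,0,0,0,0,0,34],[2,0,0,0,0,0,34],[2,0,0,0,0,0,34],[2,0,0,0,0,0,34],[2,0,0,0,0,0,34],[2,0,0,0,0,0,34],[0,0,0,0,0,0,34],[0,0,0,0,0,0,34]]]' | grep -E 'pos|ft'; for i in 1 2; do python3 -m crank '[[[1,0,0,0,0,0,34],[0,0,0,0,0,0,34],[0,0,0,0,0,0,34]]]' | grep -E 'pos|ft';done; python3 cap.py
```

```text
tool_pos: [0.4995, 0.144, 0.0616]
ft_force: [0.4, -2.5, 0.0]
tool_pos: [0.4997, 0.1449, 0.0616]
ft_force: [1.0, -4.2, -0.2]
tool_pos: [0.4998, 0.1459, 0.0616]
ft_force: [0.0, -4.2, -0.3]
cap x 85 0.058185013239352816 0.04872649657812269 0.0681717723569562 z 0.09105046164838493 tcp 0.23513166148101872 [ 1.19085686 -4.25917356 -0.98743538]
```

Now 0.7 mm steps, one at a time with checks.

```bash
for i in 1 2; do python3 -m crank '[[[0.7,0,0,0,0,0,34],[0,0,0,0,0,0,34],[0,0,0,0,0,0,34]]]' | grep -E 'pos|ft';python3 cap.py; done
```

```text
tool_pos: [0.5, 0.147, 0.0616]
ft_force: [1.9, -3.2, 0.1]
cap x 90 0.05922586991351643 0.04916151952660517 0.06985798131447904 z 0.09136750418761386 tcp 0.23627688421767626 [ 1.29904582 -2.65380889 -1.41510663]
tool_pos: [0.5001, 0.1472, 0.0616]
ft_force: [0.7, -4.8, -0.9]
cap x 91 0.05934321178484994 0.048625625991407975 0.09015287254996444 z 0.0915553135566296 tcp 0.23648659730100471 [ 0.992856   -4.00460979 -0.98146154]
```

```bash
python3 -m crank '[[[0.7,0,0,0,0,0,34],[0,0,0,0,0,0,34],[0,0,0,0,0,0,34]]]' | grep -E 'pos|ft';python3 cap.py
```

```text
tool_pos: [0.5002, 0.1488, 0.0617]
ft_force: [0.0, -1.9, -0.3]
cap x 89 0.06106207511841041 0.05076150785514928 0.07176662064153441 z 0.0948073566642893 tcp 0.23805404740856265 [-0.31858031 -0.78361158 -0.34088992]
```

```bash
python3 -m crank '[[[0.7,0,0,0,0,0,34],[0,0,0,0,0,0,34],[0,0,0,0,0,0,34]]]' | grep -E 'pos|ft';python3 cap.py
```

```text
tool_pos: [0.5002, 0.1492, 0.0616]
ft_force: [-0.0, -0.1, 0.1]
cap x 92 0.061572938107515574 0.05010451808611651 0.10250833557476666 z 0.09492811299697468 tcp 0.2383900516620806 [ 0.35388851 -0.43229505  0.01422949]
```

The cap has snapped up to z 95, the same reading as at the start, and it sits in the hole at about 61.5 mm. Backing off.

```bash
python3 -m crank '[[[-4,0,0,0,0,0,34],[-4,0,0,0,0,0,34],[0,0,-20,0,0,0,34],[0,0,-30,0,0,0,34],[0,0,-30,0,0,0,34],[-40,0,-10,0,0,0,34],[-40,0,0,0,0,0,34],[-40,0,0,0,0,0,34],[0,0,0,0,0,0,34],[0,0,0,0,0,0,34]]]' | grep -E 'time|pos|ft'
python3 - <<'E'
from h import *
p,W=wrist("w5")
v,u=np.mgrid[0:480,0:640]
M=(W[...,2]>.085)&(W[...,2]<.1)&(u>265)&(u<350)&(v>60)&(v<290)
c=np.median(W[M],0);print("cap",M.sum(),c,((c-[.4553,-.085,0])[:2])@[.191,.9816])
p,d=viewer.camera("scene");cv2.imwrite("pics/s2.png",p[...,::-1])
E
```

```text
time_s: 15.45
tool_pos: [0.4761, 0.0219, 0.1517]
ft_force: [0.4, 0.1, 0.3]
cap 0 [nan nan nan] nan
  return _methods._mean(a, axis=axis, dtype=dtype,
  ret = um.true_divide(
```

View pics/w5.png

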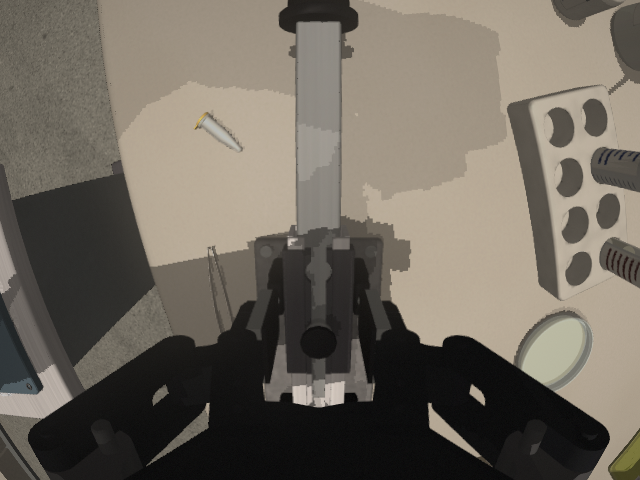

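The cap is at (318,342) in the collar's first hole, and the further hole at (318,268) is still empty beyond it. The robot is clear of everything.

```bash
python3 -c "
from rig import order
print(order.hand_in())"
```

```text
the job is handed in; nothing more can be done
None
```

The job is handed in: the leg is drawn out about 61.5 mm with its button snapped fully up in the very next hole; the highest force I read was about 8 N on the button and 5 N on the flange, and I touched none of the bystanders.

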